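# Start a self-tapping T-knob screw in an instrument case

## Task

Take the T-handled screw out of the parts block, stand it in the hole in the metal pad on top of the black instrument case, then press it down firmly (about 16 to 20 N, never more than 30 N) while turning it clockwise so that it cuts its first thread and goes fully home, flange down on the pad. Let go of it and leave everything else where it is.

Things in the scene. Friction and masses are not known exactly. Their poses are not given: they have to be found in the camera images.
- screw: T-handled self-tapping screw, upright in the wooden block. Origin at the centre of its tip, z up along its axis. Steel shank 24 mm long, 19.6 mm diameter, its last 4 mm tapered to 17 mm; then a round flange 36 mm diameter, 3 mm thick; then the black handle. About 180 g. Clockwise seen from above drives it in; each radian under load sinks it 1.3 mm.
- screw_handle (a point): middle of the screw's handle, 40 mm above the tip. The handle is an upright bar 34 mm long along the screw's x, 14 mm wide along its y, 27 mm high (27 to 54 mm above the tip); best grasped from above across the 14 mm width
- screw_flange (a point): point on the screw's axis in the underside of its flange, 24 mm above the tip; it comes down onto the pad when the screw is home. Put in loosely, the screw rests on the uncut metal with this point 2.3 to 5.2 mm above the pad: the height varies from case to case and can be felt. So it must turn 1.8 to 4 rad in all (up to 4.8 where it slips a little), in one go or with re-grips
- case: black instrument case 160 x 220 x 50 mm (x, y, z) on rubber feet; origin at the centre of its underside, 6 mm above the table. A 60 x 60 mm aluminium pad stands 6 mm above its top at one end; at the other end (y from +24 to +100 mm) a green circuit board, up to 16 mm above the top. It cannot slide or turn, but the feet give 1 mm for every 25 N pressed down on it. Over 30 N from the screw dents it.
- pilot_hole (a point): centre of the hole's mouth in the pad's upper face, 62 mm above the table, at x = -10, y = -50 mm in the case frame. Hole 22.4 mm wide, 2 mm chamfer. In it the screw only spins idly unless pressed with more than 10 to 14 N (varies); the push must follow it down. Pressing without turning does not sink it; anticlockwise under pressure backs it out; turning on once home does no harm.
- rack: fixed wooden parts block 60 x 170 x 34 mm (x, y, z), origin at the centre of its underside; two blind holes 24 mm wide, 27 mm deep, at y = +50 and -50 mm on its centre line. The T-handled screw stands in one, the stud in the other, each with its flange or head resting on the block's top.
- stud: bystander: a steel stud with the same shank as the screw but a plain round head 34 mm diameter, 10 mm high; upright in the other hole of the block; origin at its tip
- screwdriver: bystander: a screwdriver about 170 mm long lying on the table near the robot, along its own x
- mug: bystander: white mug, 76 mm diameter, 90 mm high, origin at the centre of its underside
- module: bystander: small grey metal box 60 x 90 x 30 mm, origin at the centre of its underside
There are look-alikes about, which are no part of the job. Leave any orange look-alike of the screw alone.

How it is judged (in metres and radians):
On the way, in this order (a step that is already met when the one before it is completed fails the run):
1. the screw stands upright in the case's hole, not yet driven (flange less than 8 mm above the pad) (horizontal distance between screw_flange and pilot_hole below 0.004 m and z of screw_flange in the frame of pilot_hole below 0.008 m and angle between screw's own z axis and vertical below 0.15 rad), for 0.1 s.
2. the screw is driven home, flange within 1.2 mm of the pad (horizontal distance between screw_flange and pilot_hole below 0.004 m and z of screw_flange in the frame of pilot_hole below 0.0012 m), for 0.2 s.
At the end, for the whole second after the job is handed in: The screw stands still and upright (within 0.1 rad) in the hole of the case, its axis within 4 mm of the hole's, its flange down to within 1.2 mm of the pad, released (all of step 2 and angle between screw's own z axis and vertical below 0.1 rad and linear speed of screw below 0.01 m/s); the robot touches nothing.
It fails at once if screw and case pressed together with more than 30 N (contact force between screw and case above 30 N).
It fails at once if the stud, screwdriver, mug or module moved by more than 25 mm (distance of any of stud, screwdriver, mug, module from where it was at the start of the episode above 0.025 m).
It also fails if it takes over 67 s, if anything falls off the work surface, if the arm or the gripper's body presses on something with over 40 N, if the wrist force passes 120 N, or if a joint passes its speed limit or range.

## Robot

A 7-joint arm with a two-finger parallel gripper is mounted at the origin on the work surface. World frame = base frame: x ahead of the robot, y to its left, z up, the work surface at z = 0. Lengths are in mm, angles in rad, forces in N, time in s.
With the tool pointing down it reaches from about 350 to 900 mm from the base axis. Payload 7.2 kg.
Tool frame: the origin (TCP) lies at the very end of the fingers, on their centre line; the grasp point (between the pads) lies arm.grasp_offset behind it (arm.grasp_offset is the distance from the TCP to the grasp point, in mm); z points along the fingers, x is the direction in which the jaws open and shut, and the axes are right-handed (so a half turn about z gives the same grasp; the last joint's range is limited). The gripper opens to 85 mm and grips with 20 to 120 N. Pads are 22 mm wide; open, the fingers measure 114 mm over their backs; the gripper's body (76 mm by 85 mm) begins 54 mm behind the grasp point. The pads swing forward as they close: fully open they stand 13 mm farther back than shut.
Start: joints at [1.239, 0.411, -0.013, 1.596, 0.006, 1.134, -0.082], TCP at [162.957, -603.385, 231.297] pointing down, gripper open.
Joint ranges: [-2.95, 2.95], [-0.29, 1.99], [-1.47, 1.44], [0.14, 2.54], [-1.03, 4.17], [0.13, 1.85], [-2.86, 2.86]. Speed limits (rad/s): [2.39, 2.39, 3.01, 3.01, 3.14, 3.14, 3.14].

## Interface

Orientations are given as a rotation vector (axis times angle).
In Python, from plant import arm gives the robot as it stands.
- The arm moves only by the shell command python3 -m creep 'ROWS' [FORCE]. ROWS is JSON, a list that holds one entry, the list of rows, each a list of 7 numbers: the turn, a rotation vector about the tool's x, y, z in degrees, then the shift along the tool's x, y, z in cm, then the opening in per cent of the stroke, from 0 (shut) to 100 (fully open). In form: [[[wx, wy, wz, tx, ty, tz, fingers], ...]]. A call has 1 to 12 rows; each row shifts and turns the pose as measured when the row begins, along the tool's axes as they then stand; what a row does not reach is not made up. A row lasts 1/10 s, in which the tool goes at most 50 mm and 8.59 degrees, less where a joint would pass 70% of its speed; a pose out of reach is approached as far as the arm can. A call is refused whole if a number of a shift passes 5 or a number of a turn 8.59, either way. A call with a gripper value outside its range is refused whole. The fingers move at their own pace and stop on an object; FORCE is the grip in N (left out, the last holds). Time passes only in rows, so rows that do not move let the fingers close. It gives the time, the measured TCP pose, the force and the opening at its end, in the units of the state.
- arm.get_obs(): the state, without advancing time (a new reading comes with each control period).
- arm.camera(name): name is "scene" or "top" or "wrist"; returns a dict with "pixels" (384x512x3 uint8, red, green, blue), "fx", "fy", "cx", "cy" (pixels), "world_from_camera" (4x4, takes a point from camera to world coordinates). Camera axes: x right, y down, z forward; pixel columns grow to the right and rows downward; lengths in mm; the calibration is good to about 2 mm. A picture is of the moment at which its call begins. There is no depth.
- arm.sign_off(): hands the job in, once; it reports no verdict.
The state is a dict: "t": time; "q": joint angles; "qd": joint speeds; "joint_efforts": joint torques, N m; "eef_pos": TCP position; "ee_rot": TCP orientation; "wrist_force": force on the tool from outside, world axes, zero at the start; "torque": the same for the moment, N m; "finger_gap": finger opening in mm.
Only numpy, scipy, OpenCV 4.12 (cv2) and the standard library are available. Lean on these libraries where they do the work, as an engineer would, in place of code of your own. Each camera call takes 0.05 s, during which the arm holds its last target.

## Working session

There is one attempt and no reset: what is moved stays moved. The work goes in short steps, Python scripts to look and compute and a shell command to move; the robot and the scene stay as the last step left them, time stands still between calls to the robot, and variables do not carry over. Pictures are saved under pics/ and viewed, and the job is handed in when it is done.

```bash
ls; mkdir -p pics
python3 - <<'E'
from plant import arm
import cv2
print(arm.grasp_offset)
o=arm.get_obs()
for k,v in o.items(): print(k,v)
for n in("scene","top","wrist"):
    c=arm.camera(n); cv2.imwrite(f"pics/{n}0.png",c["pixels"][:,:,::-1]); print(n,c["fx"],c["fy"],c["cx"],c["cy"],c["world_from_camera"])
E
```

```text
pics
18.700000000000003
t 0.0
q [ 1.23876362  0.41191446 -0.01271266  1.5970677   0.00560421  1.13430495
 -0.08220978]
qd [-0.00064972 -0.00153053 -0.00015436 -0.0013325  -0.00037543 -0.00022886
 -0.00043041]
joint_efforts [-1.43943116e-04 -6.00638437e+01  6.81548920e-01 -2.99412364e+01
  1.36917122e-02  1.07607860e-02  2.03619811e-05]
eef_pos [ 162.81343679 -602.89136763  230.43432267]
ee_rot [-2.49363009e+00  1.90937064e+00  2.17866261e-03]
wrist_force [ 0.58601031 -0.53408367  0.82697341]
torque [-0.03854002  0.00683868  0.07014765]
finger_gap 85.54267563327986
scene 457.596425895521 457.596425895521 253.10972568877182 191.79471328392853 [[ 5.85396310e-01  5.84605573e-01 -5.61736135e-01  1.04628033e+03]
 [ 8.10747199e-01 -4.22431206e-01  4.05266400e-01 -3.81332223e+02]
 [-3.73876876e-04 -6.92667453e-01 -7.21257000e-01  6.35020362e+02]
 [ 0.00000000e+00  0.00000000e+00  0.00000000e+00  1.00000000e+00]]
top 406.80680068568716 406.80680068568716 256.47404024624524 190.8126516285079 [[-2.63218013e-02 -9.84377585e-01  1.74091736e-01  4.33477028e+02]
 [-9.99651835e-01  2.55996434e-02 -6.39273239e-03 -5.41049717e+01]
 [ 1.83617611e-03 -1.74199392e-01 -9.84708688e-01  8.48525389e+02]
 [ 0.00000000e+00  0.00000000e+00  0.00000000e+00  1.00000000e+00]]
wrist 308.51413802249834 308.51413802249834 256.0964753411358 193.2825643338054 [[ 2.60994201e-01 -9.32238248e-01 -2.50626966e-01  2.25669550e+02]
 [-9.65339373e-01 -2.52417210e-01 -6.63735462e-02 -5.86271590e+02]
 [-1.38660129e-03  2.59263189e-01 -9.65805713e-01  3.72417196e+02]
 [ 0.00000000e+00  0.00000000e+00  0.00000000e+00  1.00000000e+00]]
```

View pics/scene0.png

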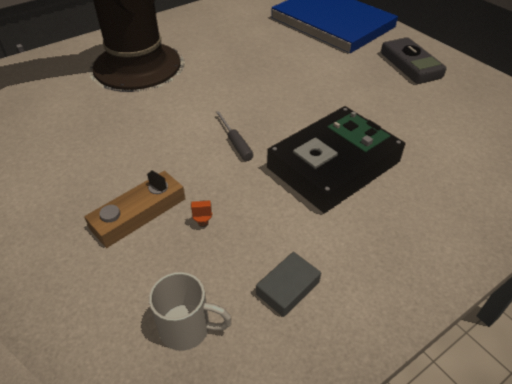

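View pics/top0.png

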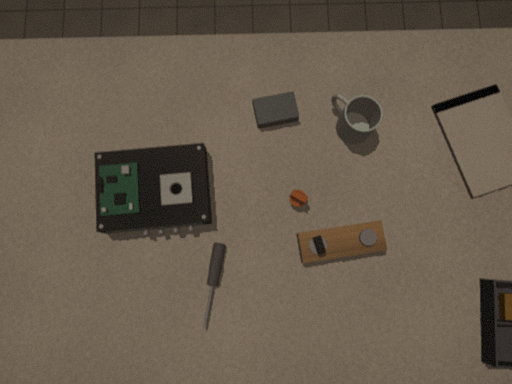

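View pics/wrist0.png

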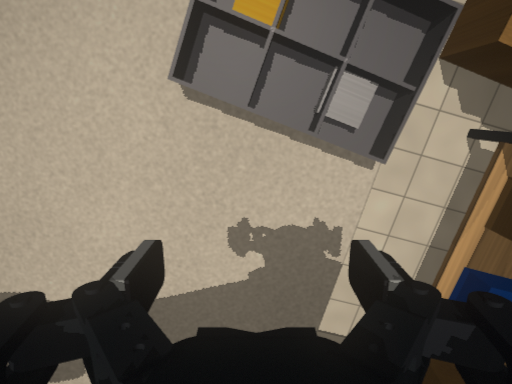

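Candidates: the black T-handle in the wood block (top 319,244; scene 157,182), the orange look-alike (top 298,199; scene 202,212), and the stud's round head (top 369,237; scene 110,213). By the description, the black T-handle is the screw. I'll check it in a close crop.

Run:
```python
import cv2,numpy as np
t=cv2.imread('pics/top0.png');s=cv2.imread('pics/scene0.png')
a=cv2.resize(t[215:270,290:390],None,fx=4,fy=4,interpolation=2)
b=cv2.resize(s[160:245,80:220],None,fx=2.85,fy=2.85,interpolation=2)[:, :400]
c=cv2.resize(t[140:240,90:215],None,fx=3.2,fy=3.2,interpolation=2)
d=cv2.resize(s[100:210,262:410],None,fx=2.7,fy=2.7,interpolation=2)
im=np.zeros((600,800,3),np.uint8)
for q,x,y in((a,0,0),(b,400,0),(c,0,260),(d,400,260)):
    h=min(q.shape[0],600-y);w=min(q.shape[1],800-x);im[y:y+h,x:x+w]=q[:h,:w]
cv2.imwrite('pics/crop1.png',im)
```

```text
(no output)
```

View pics/crop1.png

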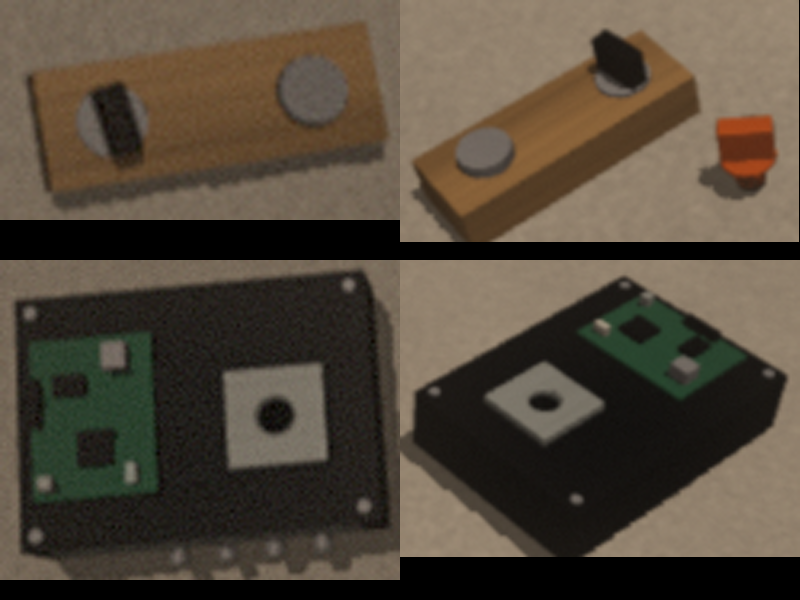

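The crop confirms it: a black upright bar on a round grey flange at top (319,244), with the stud beside it at (369,237). The pad with its dark hole is at top (176,188). Now I'll triangulate.

```bash
cat > h.py <<'E'
import numpy as np,cv2
from plant import arm
def ray(c,u,v):
    T=np.array(c["world_from_camera"]);d=T[:3,:3]@np.array([(u-c["cx"])/c["fx"],(v-c["cy"])/c["fy"],1]);return T[:3,3],d/np.linalg.norm(d)
def plane(c,u,v,z):
    o,d=ray(c,u,v);return o+d*(z-o[2])/d[2]
def tri(r):
    A=np.zeros((3,3));b=np.zeros(3)
    for o,d in r: M=np.eye(3)-np.outer(d,d);A+=M;b+=M@o
    p=np.linalg.solve(A,b);return p,[np.linalg.norm((np.eye(3)-np.outer(d,d))@(p-o)) for o,d in r]
def blob(m,box):
    x0,y0,x1,y1=box;mm=m[y0:y1,x0:x1].astype(np.uint8)
    n,l,s,c=cv2.connectedComponentsWithStats(mm);i=1+np.argmax(s[1:,4])
    full=np.zeros(m.shape,np.uint8);full[y0:y1,x0:x1]=l==i
    return c[i]+[x0,y0],s[i,4],full
E
cat > m1.py <<'E'
from h import *
t=arm.camera("top");s=arm.camera("scene")
gt=t["pixels"].max(2).astype(int);gs=s["pixels"].max(2).astype(int)
for nm,bt,bs,tt,ts in(("handle",(308,230,332,260),(145,168,168,192),50,45),("hole",(166,178,187,199),(308,146,324,158),80,70)):
    ct,nt,ft=blob(gt<tt,bt);cs,ns,fs=blob(gs<ts,bs)
    print(nm,ct,nt,cs,ns,tri([ray(t,*ct),ray(s,*cs)]))
    if nm=="handle":
        for f,c in((ft,t),(fs,s)):
            r=cv2.minAreaRect(cv2.findContours(f,0,1)[0][0]);P=cv2.boxPoints(r);print(r)
            print([plane(c,*p,61)[:2].round(1) for p in P])
# pad mask top & scene corners
for c,b in((t,(155,168,200,210)),(s,(290,135,342,170))):
    m=(c["pixels"].min(2)>75)&(c["pixels"].max(2)<260)
    ce,n,f=blob(m,b);k=cv2.findContours(f,0,1)[0][0];P=cv2.boxPoints(cv2.minAreaRect(k))
    ap=cv2.approxPolyDP(cv2.convexHull(k),4,True)[:,0];print("pad",n,ap.tolist(),[plane(c,*p,62)[:2].round(1).tolist() for p in ap])
E
python3 m1.py
```

```text
handle [318.97810219 245.02189781] 137 [156.47085202 180.93273543] 223 (array([ 464.3783107 , -178.31593212,   48.5990806 ]), [np.float64(0.09516041677919566), np.float64(0.09516041677918455)])
((319.1000061035156, 245.30001831054688), (17.708751678466797, 7.589466094970703), 71.56504821777344)
[array([ 477.4, -165.1]), array([ 481.6, -179.2]), array([ 449.3, -188.2]), array([ 445.2, -174.2])]
((156.5, 181.0), (21.780319213867188, 12.519396781921387), 30.963754653930664)
[array([ 463.3, -200.4]), array([ 445. , -178.4]), array([ 490.5, -164.7]), array([ 507.4, -186.6])]
hole [175.48181818 188.15454545] 110 [315.11666667 152.23333333] 60 (array([582.21702418,  99.83317349,  58.85597718]), [np.float64(0.6085718786984728), np.float64(0.6085718786986896)])
pad 786 [[189, 173], [191, 201], [162, 204], [160, 175]] [[611.8, 73.3], [555.6, 69.2], [551.2, 125.8], [609.2, 130.5]]
pad 579 [[314, 138], [336, 152], [315, 166], [294, 150]] [[551.4, 122.7], [607.2, 129.1], [613.3, 71.1], [556.2, 68.3]]
```

```bash
python3 -m creep '[[[0,0,0,-2.8,-3.3,0.5,100],[0,0,0,-2.8,-3.3,0.5,100],[0,0,0,-2.8,-3.3,0.5,100],[0,0,0,-2.8,-3.3,0.5,100],[0,0,0,-2.8,-3.3,0.5,100],[0,0,0,-2.8,-3.3,0.5,100],[0,0,0,-2.8,-3.3,0.5,100],[0,0,0,-2.8,-3.3,0.5,100],[0,0,0,-2.8,-3.3,0.5,100],[0,0,0,-2.8,-3.3,0.5,100],[0,0,0,-2.8,-3.3,0.5,100],[0,0,0,-2.8,-3.3,0.5,100]]]' 40
cat > st.py <<'E'
from h import *
from scipy.spatial.transform import Rotation as R
o=arm.get_obs();M=R.from_rotvec(o["ee_rot"]).as_matrix()
print("t",o["t"],"p",o["eef_pos"].round(1),"x",M[:,0].round(3),"z",M[:,2].round(3),"q",o["q"].round(2),"F",o["wrist_force"].round(1),"gap",round(o["finger_gap"],1))
def rel(target): return ((M.T@(np.array(target)-o["eef_pos"]))/10).round(2)
E
python3 st.py
```

```text
t: 1.45
eef_pos: [464.6, -167.5, 167.9]
ee_rot: [2.478, -1.925, 0.006]
wrist_force: [0.3, -0.2, -0.4]
finger_gap: 85.2
t 1.45 p [ 464.6 -167.5  167.9] x [ 0.247 -0.969  0.006] z [ 0.001 -0.006 -1.   ] q [ 0.49  0.28 -0.29  1.97  0.11  0.91 -1.18] F [ 0.3 -0.2 -0.4] gap 85.2
```

Run:
```python
from st import *
c=arm.camera("wrist");cv2.imwrite("pics/w1.png",c["pixels"][:,:,::-1])
np.save("wc1.npy",c["world_from_camera"]);
T=c["world_from_camera"]
def proj(p):
    q=np.linalg.inv(T)@np.array([*p,1]);return (q[0]/q[2]*c["fx"]+c["cx"],q[1]/q[2]*c["fy"]+c["cy"])
print(proj((464.4,-178.3,50)))
```

```text
t 1.45 p [ 464.6 -167.5  167.9] x [ 0.247 -0.969  0.006] z [ 0.001 -0.006 -1.   ] q [ 0.49  0.28 -0.29  1.97  0.11  0.91 -1.18] F [ 0.3 -0.2 -0.4] gap 85.2
(np.float64(267.1633160746726), np.float64(191.09817199697102))
```

View pics/w1.png

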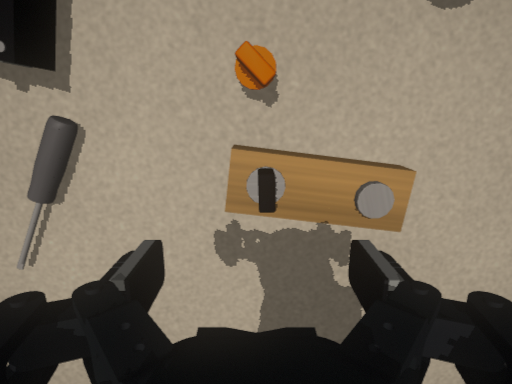

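The wrist view shows the black handle at (267,190) on its grey flange, nearly parallel to the tool's y. The orange look-alike is at (256,67) and the stud at (375,200). I'll measure the centre and angle.

```bash
cat > m2.py <<'E'
from st import *
t=arm.camera("top");s=arm.camera("scene");w=arm.camera("wrist")
gt=t["pixels"].max(2).astype(int);gs=s["pixels"].max(2).astype(int);gw=w["pixels"].max(2).astype(int)
ct,_,_=blob(gt<50,(308,230,332,260));cs,_,_=blob(gs<45,(145,168,168,192));cw,n,f=blob(gw<50,(245,155,290,220))
print(cw,n,tri([ray(w,*cw),ray(s,*cs),ray(t,*ct)]),tri([ray(w,*cw),ray(s,*cs)]))
k=cv2.findContours(f,0,1)[0][0];r=cv2.minAreaRect(k);P=cv2.boxPoints(r);print(r,P.round(1).tolist())
W=np.array([plane(w,*p,62)[:2] for p in P]);print(W.round(1).tolist());
e=[W[(i+1)%4]-W[i] for i in range(4)]
for v in e: print(np.linalg.norm(v).round(1),np.degrees(np.arctan2(v[1],v[0])).round(1))
# flange
hsv=cv2.cvtColor(w["pixels"],cv2.COLOR_RGB2HSV);m=(hsv[...,1]<45)&(hsv[...,2]>60)
_,n,f2=blob(m|(f>0),(235,155,300,222));k=cv2.convexHull(cv2.findContours(f2,0,1)[0][0]);print("fl",cv2.minEnclosingCircle(k),n, plane(w,*cv2.minEnclosingCircle(k)[0],37))
E
python3 m2.py
```

```text
t 1.5 p [ 468.8 -159.8  167.6] x [ 0.255 -0.967  0.002] z [ 0.003 -0.002 -1.   ] q [ 0.49  0.28 -0.3   1.97  0.11  0.91 -1.18] F [3.7 5.9 0.9] gap 85.4
[268.26578561 191.07195301] 681 (array([ 468.65367893, -178.37959829,   54.21678244]), [np.float64(2.7136522878388356), np.float64(1.7763030638461665), np.float64(2.3675472128255564)]) (array([ 464.79730986, -178.04948924,   49.49680701]), [np.float64(0.7407953052514241), np.float64(0.7407953052514202)])
((268.0, 191.0), (42.0, 16.0), 90.0) [[260.0, 170.0], [276.0, 170.0], [276.0, 212.0], [260.0, 212.0]]
[[483.6, -164.9], [486.9, -177.5], [452.3, -187.2], [448.8, -174.1]]
13.0 -75.4
36.0 -164.3
13.5 104.6
36.0 14.9
fl ((268.5, 190.34091186523438), 22.613510131835938) 1218 [ 462.91187746 -178.80962956   37.        ]
```

```bash
python3 -m creep '[[[0,0,0,1.6,0.8,2,100],[0,0,0,0,0,0,100],[0,0,0,0,0,0,100]]]'
python3 m2.py; python3 -c "
from st import *
print(rel((465,-178,100)))"
```

```text
t: 1.95
eef_pos: [458.9, -188.9, 148.2]
ee_rot: [2.476, -1.925, 0.006]
wrist_force: [-0.5, 0.1, 0.3]
finger_gap: 85.5
t 1.95 p [ 458.9 -188.9  148.2] x [ 0.246 -0.969  0.006] z [-0.    -0.007 -1.   ] q [ 0.52  0.31 -0.28  1.98  0.12  0.87 -1.14] F [-0.5  0.1  0.3] gap 85.5
[247.82580645 183.77096774] 310 (array([ 462.76213694, -181.52048492,   48.28811441]), [np.float64(2.2261005876724833), np.float64(3.2348962661168637), np.float64(4.650096789241882)]) (array([ 466.18440897, -180.24603884,   51.33015955]), [np.float64(0.9217012101544816), np.float64(0.9217012101544608)])
((248.0, 183.0), (46.0, 6.0), 90.0) [[245.0, 160.0], [251.0, 160.0], [251.0, 206.0], [245.0, 206.0]]
[[485.4, -174.3], [486.5, -178.6], [451.7, -187.3], [450.6, -182.8]]
4.5 -75.8
35.9 -166.0
4.6 104.2
35.8 13.8
fl ((245.0, 182.0), 24.33115005493164) 659 [ 463.27147089 -178.94340688   37.        ]
t 2.1 p [ 459.2 -188.5  148.4] x [ 0.247 -0.969  0.007] z [ 0.    -0.007 -1.   ] q [ 0.52  0.3  -0.28  1.98  0.12  0.87 -1.14] F [ 0.4 -0.2 -0. ] gap 85.7
[-0.9  -0.83  4.83]
```

```bash
sed -i 's/(245,155,290,220)/(225,150,290,220)/;s/(235,155,300,222)/(210,150,290,215)/' m2.py; python3 m2.py; python3 -c "
from st import *
print(rel((465,-178,100)))"
```

```text
t 2.1 p [ 459.2 -188.5  148.4] x [ 0.247 -0.969  0.007] z [ 0.    -0.007 -1.   ] q [ 0.52  0.3  -0.28  1.98  0.12  0.87 -1.14] F [ 0.4 -0.2 -0. ] gap 85.7
[243.20736196 184.06871166] 815 (array([ 462.36643073, -179.9115286 ,   47.99405687]), [np.float64(3.6467919860807654), np.float64(1.8378700141722761), np.float64(5.4629361511373)]) (array([ 464.15567352, -177.66731061,   48.42801373]), [np.float64(0.8929880649984842), np.float64(0.8929880649984981)])
((243.13111877441406, 184.0160369873047), (46.521270751953125, 17.635513305664062), 87.51044464111328) [[233.3000030517578, 161.1999969482422], [250.89999389648438, 160.39999389648438], [253.0, 206.89999389648438], [235.3000030517578, 207.60000610351562]]
[[483.0, -165.2], [486.8, -177.8], [452.0, -188.2], [448.1, -175.1]]
13.1 -73.2
36.3 -163.4
13.7 106.9
36.3 15.8
fl ((243.5, 183.4166717529297), 24.462793350219727) 1428 [ 462.44868499 -177.2487429    37.        ]
t 2.25 p [ 459.5 -188.   148.3] x [ 0.249 -0.969  0.007] z [ 0.001 -0.007 -1.   ] q [ 0.52  0.3  -0.28  1.98  0.12  0.87 -1.14] F [0.7 0.2 0.2] gap 85.4
[-0.86 -0.78  4.83]
```

```bash
python3 -m creep '[[[0,0,0,-0.5,-0.4,2,100],[0,0,0,-0.4,-0.4,2,100],[0,0,0,0,0,1.5,100],[0,0,0,0,0,0,100],[0,0,0,0,0,0,100]]]'
python3 -c "
from st import *
print(rel((464.5,-178,40)))
w=arm.camera('wrist');cv2.imwrite('pics/w2.png',w['pixels'][:,:,::-1])"
```

```text
t: 2.75
eef_pos: [467.4, -176.9, 94.2]
ee_rot: [2.481, -1.922, 0.014]
wrist_force: [0.3, 1.7, 0.7]
finger_gap: 85.6
t 2.75 p [ 467.4 -176.9   94.2] x [ 0.25  -0.968  0.009] z [ 0.005 -0.008 -1.   ] q [ 0.48  0.39 -0.27  2.03  0.16  0.74 -1.21] F [0.3 1.7 0.7] gap 85.6
[-0.01  0.33  5.42]
```

View pics/w2.png

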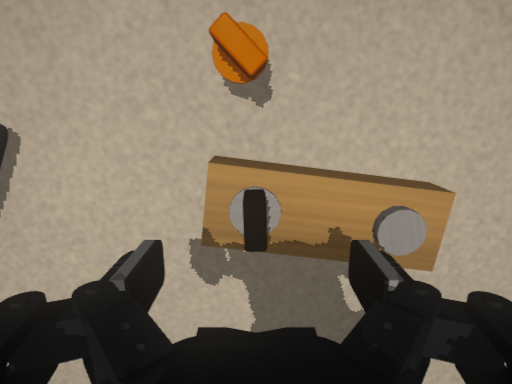

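The handle sits centred between the jaws (column 256), and the stud at (400,230) clears the right finger. Descending.

```bash
python3 -m creep '[[[0,0,0,0,0.3,1.5,60],[0,0,0,0,0,1.5,60],[0,0,0,0,0,1.2,60],[0,0,0,0,0,0.6,60],[0,0,0,0,0,0,60],[0,0,0,0,0,0,60]]]'
python3 -c "
from st import *
print(rel((464.5,-178,40)))"
```

```text
t: 3.4
eef_pos: [468.0, -179.6, 49.4]
ee_rot: [2.481, -1.925, 0.026]
wrist_force: [-0.3, -0.5, 0.5]
finger_gap: 51.0
t 3.4 p [ 468.  -179.6   49.4] x [ 0.249 -0.969  0.014] z [ 0.013 -0.011 -1.   ] q [ 0.46  0.46 -0.25  2.06  0.2   0.63 -1.24] F [-0.3 -0.5  0.5] gap 51.0
[-0.25  0.31  0.93]
```

```bash
cat >> st.py <<'E'
zt=np.array([0,0,-1.]);print("level turn deg (tool):",np.degrees(M.T@np.cross(M[:,2],zt)).round(2),"x-angle",np.degrees(np.arctan2(M[1,0],M[0,0])).round(1))
E
python3 -m creep '[[[-0.6,-0.8,0,-0.2,0.3,0.5,60],[0,0,0,0,0,0.4,60],[0,0,0,0,0,0,60],[0,0,0,0,0,0,60]]]'
python3 -c "
from st import *
print(rel((464.5,-178,40)))
w=arm.camera('wrist');cv2.imwrite('pics/w3.png',w['pixels'][:,:,::-1])"
```

```text
t: 3.8
eef_pos: [465.2, -178.7, 40.8]
ee_rot: [2.482, -1.926, -0.001]
wrist_force: [-0.5, 0.3, 0.9]
finger_gap: 51.5
t 3.8 p [ 465.2 -178.7   40.8] x [ 0.248 -0.969 -0.   ] z [-0.  0. -1.] q [ 0.47  0.47 -0.25  2.06  0.19  0.63 -1.23] F [-0.5  0.3  0.9] gap 51.5
level turn deg (tool): [0.02 0.01 0.  ] x-angle -75.6
[-0.08  0.06  0.08]
```

View pics/w3.png

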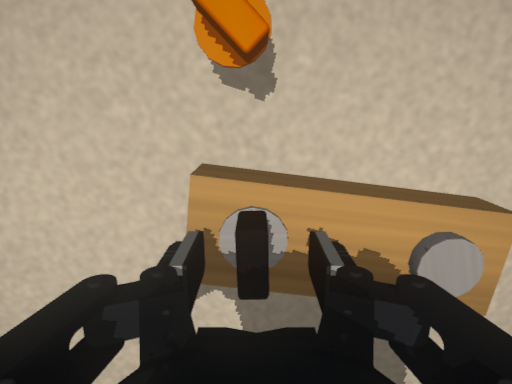

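The handle (237–270, about 253) is between the pads (204 and 310), within about 1 mm of centre. Closing.

```bash
python3 -m creep '[[[0,0,0,-0.08,0.05,0,0],[0,0,0,0,0,0,0],[0,0,0,0,0,0,0],[0,0,0,0,0,0,0],[0,0,0,0,0,0,0],[0,0,0,0,0,0,0],[0,0,0,0,0,0,0],[0,0,0,0,0,0,0]]]' 80
python3 -c "
from st import *
w=arm.camera('wrist');cv2.imwrite('pics/w4.png',w['pixels'][:,:,::-1])"
```

```text
t: 4.65
eef_pos: [464.5, -177.9, 41.3]
ee_rot: [2.482, -1.926, 0.0]
wrist_force: [-0.1, -1.0, -0.5]
finger_gap: 12.3
t 4.65 p [ 464.5 -177.9   41.3] x [ 0.249 -0.969  0.   ] z [ 0. -0. -1.] q [ 0.47  0.47 -0.25  2.06  0.19  0.63 -1.23] F [-0.1 -1.  -0.5] gap 12.3
level turn deg (tool): [-0.   -0.01  0.  ] x-angle -75.6
```

View pics/w4.png

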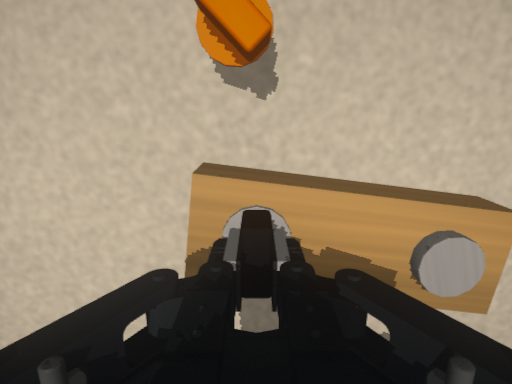

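The pads have closed on the handle at a 12.3 mm gap. Lifting.

```bash
python3 -m creep '[[[0,0,0,0,0,-1,0],[0,0,0,0,0,-2,0],[0,0,0,0,0,-2.5,0],[0,0,0,0,0,-2.5,0],[0,0,0,0,0,-2,0],[0,0,0,0,0,-1,0],[0,0,0,0,0,0,0],[0,0,0,0,0,0,0]]]'
python3 -c "
from st import *
print(rel((582,99.5,150)))"
```

```text
t: 5.5
eef_pos: [463.1, -177.1, 157.2]
ee_rot: [2.482, -1.924, -0.004]
wrist_force: [0.6, 0.2, -1.3]
finger_gap: 12.6
t 5.5 p [ 463.1 -177.1  157.2] x [ 0.249 -0.968 -0.001] z [-0.002  0.001 -1.   ] q [ 0.51  0.3  -0.29  1.97  0.11  0.89 -1.16] F [ 0.6  0.2 -1.3] gap 12.6
level turn deg (tool): [0.11 0.08 0.  ] x-angle -75.6
[-23.83 -18.41   0.71]
```

```bash
python3 -m creep '[[[0,0,0,-1.2,-0.9,0,0],[0,0,0,-2.4,-1.8,0,0],[0,0,0,-2.4,-1.8,0,0],[0,0,0,-2.4,-1.8,0,0],[0,0,0,-2.4,-1.8,0,0],[0,0,0,-2.4,-1.8,0,0],[0,0,0,-2.4,-1.8,0,0],[0,0,0,-2.4,-1.8,0,0],[0,0,0,-2.0,-1.5,0,0],[0,0,0,-1.2,-0.9,0,0],[0,0,0,0,0,0,0]]]'
python3 -c "
from st import *
print(rel((582,99.5,150)))"
python3 -m creep '[[[0,0,-8,0,0,0,0],[0,0,-8,0,0,0,0],[0,0,0,0,0,0,0]]]'
python3 st.py
```

```text
t: 6.6
eef_pos: [560.3, 75.6, 141.6]
ee_rot: [2.468, -1.921, -0.033]
wrist_force: [-0.4, -0.2, -1.9]
finger_gap: 12.5
t 6.6 p [560.3  75.6 141.6] x [ 0.245 -0.969 -0.009] z [-0.025  0.002 -1.   ] q [ 0.07  0.45 -0.37  1.8   0.18  0.95 -1.7 ] F [-0.4 -0.2 -1.9] gap 12.5
level turn deg (tool): [ 1.36  0.49 -0.  ] x-angle -75.8
[-1.79 -2.67 -0.89]
t: 6.9
eef_pos: [558.2, 72.3, 139.0]
ee_rot: [2.716, -1.548, -0.041]
wrist_force: [0.4, -0.4, -1.7]
finger_gap: 12.3
t 6.9 p [558.2  72.3 139. ] x [ 0.509 -0.86  -0.015] z [-0.03 -0.   -1.  ] q [ 0.12  0.46 -0.43  1.8   0.22  0.96 -1.44] F [ 0.4 -0.4 -1.7] gap 12.3
level turn deg (tool): [1.5  0.87 0.  ] x-angle -59.4
```

```bash
python3 -m creep '[[[0,0,-8.5,0,0,-0.1,0],[0,0,-8.5,0,0,-0.1,0],[0,0,-8.5,0,0,-0.1,0],[0,0,-8.5,0,0,-0.1,0],[0,0,-8.5,0,0,-0.1,0],[0,0,-8.5,0,0,-0.1,0],[0,0,-8.5,0,0,-0.1,0],[0,0,-8.5,0,0,-0.1,0],[0,0,-8.5,0,0,-0.1,0],[0,0,-8.5,0,0,-0.1,0],[0,0,-8.5,0,0,-0.1,0],[0,0,-8.5,0,0,-0.1,0]]]'
python3 st.py
```

```text
t: 8.1
eef_pos: [553.1, 53.3, 146.2]
ee_rot: [-2.922, -1.139, 0.067]
wrist_force: [-0.8, 0.4, -1.7]
finger_gap: 12.4
t 8.1 p [553.1  53.3 146.2] x [ 0.735  0.677 -0.038] z [-0.041 -0.012 -0.999] q [ 0.43  0.55 -0.84  1.78  0.46  1.06  0.16] F [-0.8  0.4 -1.7] gap 12.4
level turn deg (tool): [-1.12  2.2   0.  ] x-angle 42.6
```

```bash
python3 -m creep '[[[-1.1,2.2,0,0,0,0,0],[0,0,-8.5,0,0,0,0],[0,0,-8.5,0,0,0,0],[0,0,-8.5,0,0,0,0],[0,0,-8.5,0,0,0,0],[0,0,-8.5,0,0,0,0],[0,0,-8.5,0,0,0,0],[0,0,-8.5,0,0,0,0],[0,0,-8.5,0,0,0,0],[0,0,-8.5,0,0,0,0],[0,0,-8.5,0,0,0,0],[0,0,0,0,0,0,0]]]'
python3 -c "
from st import *
print(rel((582,99.5,150)))"
```

```text
t: 9.3
eef_pos: [547.0, 33.4, 139.0]
ee_rot: [-1.392, -2.811, 0.029]
wrist_force: [0.2, 0.2, -2.0]
finger_gap: 12.6
t 9.3 p [547.   33.4 139. ] x [-0.606  0.795 -0.004] z [-0.013 -0.014 -1.   ] q [ 0.66  0.69 -1.18  1.82  0.71  1.15  1.45] F [ 0.2  0.2 -2. ] gap 12.6
level turn deg (tool): [-1.09  0.2   0.  ] x-angle 127.3
[ 3.13  6.77 -1.24]
```

```bash
python3 -m creep '[[[-1.1,0.2,0,0.6,1.3,-0.6,0],[0,0,0,0.8,1.8,-0.4,0],[0,0,0,0.8,1.8,-0.2,0],[0,0,0,0.7,1.3,0,0],[0,0,0,0.3,0.6,0,0],[0,0,0,0,0,0,0],[0,0,0,0,0,0,0]]]'
python3 -c "
from st import *
print(rel((582,99.5,140)))
for n in ('wrist','scene','top'):
    w=arm.camera(n);cv2.imwrite('pics/%s5.png'%n,w['pixels'][:,:,::-1])
s=cv2.imread('pics/scene5.png')[70:210,240:410];t=cv2.imread('pics/top5.png')[130:240,90:230]
cv2.imwrite('pics/c5.png',np.hstack([cv2.resize(s,(400,330),interpolation=2),cv2.resize(t,(400,330),interpolation=2)]))"
```

```text
t: 10.0
eef_pos: [584.6, 102.0, 151.8]
ee_rot: [1.446, 2.787, 0.004]
wrist_force: [0.2, -0.4, -2.1]
finger_gap: 12.2
t 10.0 p [584.6 102.  151.8] x [-0.576  0.818 -0.   ] z [ 0.003  0.002 -1.   ] q [ 0.5   0.72 -1.15  1.71  0.71  1.18  1.35] F [ 0.2 -0.4 -2.1] gap 12.2
level turn deg (tool): [0.18 0.01 0.  ] x-angle 125.2
[-0.05 -0.36  1.18]
```

View pics/wrist5.png

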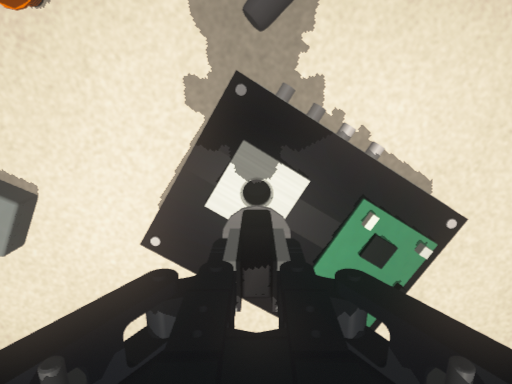

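View pics/c5.png

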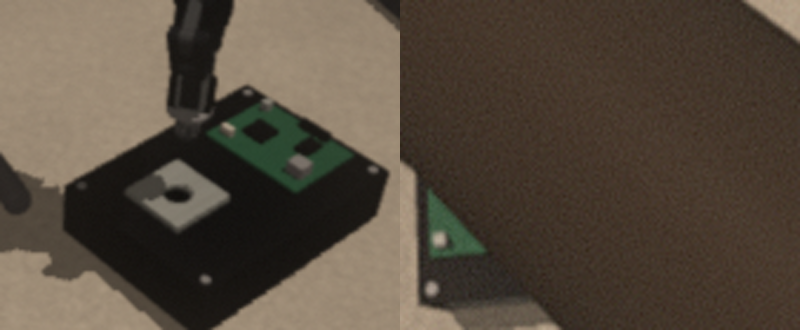

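The wrist view shows the hole at about (257,193), with the flange arc below it at about (257,205). I'll measure the hole and the held flange's centre in this same view.

```bash
cat > m3.py <<'E'
from st import *
from scipy.optimize import least_squares
w=arm.camera("wrist");p=w["pixels"];g=p.max(2).astype(int)
import sys
x0,y0,x1,y1=map(int,sys.argv[1:5])
c,n,f=blob(g<60,(x0,y0,x1,y1));print("hole dark",c,n,plane(w,*c,60).round(1))
im=cv2.resize(p[150:300,190:330][:,:,::-1],None,fx=4,fy=4,interpolation=0);cv2.imwrite("pics/crop_%d.png"%(o["t"]*100),im)
print("z-4.3 plane points")
E
python3 m3.py 238 176 276 206; ls pics
```

```text
t 10.15 p [584.6 101.3 151.7] x [-0.576  0.817 -0.   ] z [ 0.002  0.002 -1.   ] q [ 0.51  0.72 -1.15  1.71  0.71  1.18  1.35] F [ 0.4 -0.8 -2.1] gap 12.2
level turn deg (tool): [ 0.17  0.01 -0.  ] x-angle 125.2
hole dark [257.         192.92276423] 492 [581.5 100.   60. ]
z-4.3 plane points
c5.png
crop1.png
crop_1015.png
scene0.png
scene5.png
top0.png
top5.png
w1.png
w2.png
w3.png
w4.png
wrist0.png
wrist5.png
```

View pics/crop_1015.png

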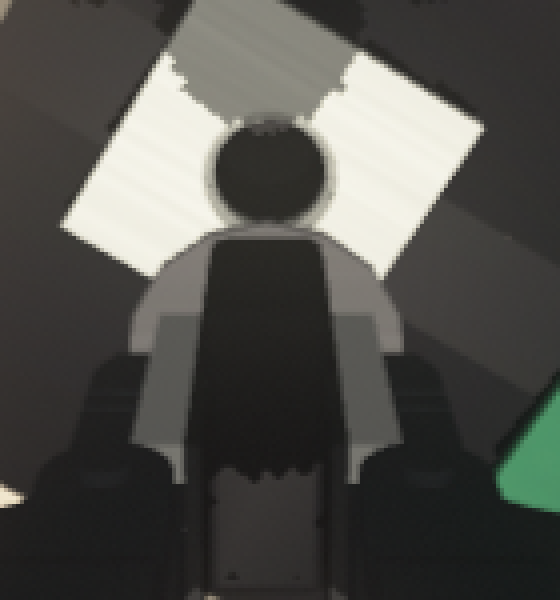

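Run:
```python
from st import *
w=arm.camera("wrist")
tcp=o["eef_pos"]
for (u,v,z) in((256.2,209.3,147.4),(256.2,206.3,144.4),(222.5,235,147.4),(291,233,147.4),(256.2,191.5,62)):
    P=plane(w,u,v,z);print((u,v),P.round(1),"tool mm",(M.T@(P-tcp)).round(1))
P=plane(w,257,192.9,60);print("hole in tool",(M.T@(P-tcp)).round(1))
# hole ring pixels: pad-bright contour inside
```

```text
t 10.2 p [584.6 101.2 151.7] x [-0.576  0.817 -0.   ] z [ 0.002  0.002 -1.   ] q [ 0.51  0.72 -1.15  1.71  0.71  1.18  1.35] F [ 0.3  0.4 -1. ] gap 12.2
level turn deg (tool): [ 0.17  0.01 -0.  ] x-angle 125.2
(256.2, 209.3) [569.4  90.7 147.4] tool mm [  0.1 -18.5   4.2]
(256.2, 206.3) [568.9  90.3 144.4] tool mm [  0.1 -19.2   7.2]
(222.5, 235) [590.5  84.6 147.4] tool mm [-17.   -4.8   4.3]
(291, 233) [569.5 112.4 147.4] tool mm [17.8 -5.9  4.3]
(256.2, 191.5) [580.5  98.5  62. ] tool mm [ 0.1 -5.2 89.7]
hole in tool [ 0.8 -3.5 91.7]
```

```bash
python3 -m creep '[[[0,0,0,0.05,-0.27,1,0],[0,0,0,0,0,1.5,0],[0,0,0,0,0,1.2,0],[0,0,0,0,0,0.6,0],[0,0,0,0,0,0,0],[0,0,0,0,0,0,0]]]'
python3 -c "
from st import *
print(rel((582,99.8,100)))
w=arm.camera('wrist');cv2.imwrite('pics/w6.png',cv2.resize(w['pixels'][130:310,170:350,::-1],None,fx=3,fy=3,interpolation=0))
print(((M.T@(plane(w,256,190,62)-o['eef_pos']))/10).round(2))"
```

```text
t: 10.85
eef_pos: [581.0, 98.3, 103.0]
ee_rot: [-1.449, -2.787, -0.001]
wrist_force: [0.5, 0.1, -1.1]
finger_gap: 12.6
t 10.85 p [581.   98.3 103. ] x [-0.574  0.819  0.001] z [-0.     0.001 -1.   ] q [ 0.49  0.77 -1.1   1.76  0.76  1.11  1.31] F [ 0.5  0.1 -1.1] gap 12.6
level turn deg (tool): [ 0.01 -0.06  0.  ] x-angle 125.1
[0.07 0.17 0.3 ]
[ 0.  -1.9  4.1]
```

View pics/w6.png

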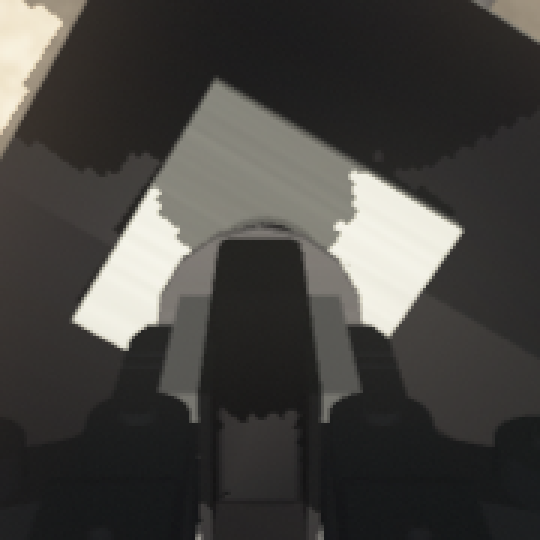

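The pad corners show at about (242,156), (324,207) and (194,237), and the hole's far rim peeks out at (259,204). I'll get the pad centre from the opposite corners.

```bash
python3 -c "
from st import *
w=arm.camera('wrist')
A=plane(w,324.3,207,62);B=plane(w,194,236.7,62);C=plane(w,241.7,156,62)
print(A,B,C,(A+B)/2,'tool',M.T@((A+B)/2-o['eef_pos']))
print('rim',M.T@(plane(w,259,203.8,62)-o['eef_pos']))
print('flange',M.T@(plane(w,256.5,209.5,98.7)-o['eef_pos']))
"
```

```text
t 10.9 p [581.   98.2 103.1] x [-0.574  0.819  0.001] z [-0.     0.001 -1.   ] q [ 0.49  0.77 -1.1   1.76  0.76  1.11  1.31] F [ 0.3 -0.2 -2.1] gap 12.7
level turn deg (tool): [ 0.02 -0.06  0.  ] x-angle 125.1
[550.006547   128.44186362  62.        ] [613.39521584  72.69740672  62.        ] [553.25340435  68.44717937  62.        ] [581.70088142 100.56963517  62.        ] tool [ 1.48818477  1.89209743 41.08776187]
rim [  1.90117539 -10.12447215  41.08484312]
flange [  0.30932522 -18.3987887    4.38095801]
```

```bash
python3 -m creep '[[[0,0,0,0.1,0.18,0.2,0],[0,0,0,0,0,0.4,0],[0,0,0,0,0,0.4,0],[0,0,0,0,0,0,0],[0,0,0,0,0,0,0]]]'
python3 -c "
from st import *
print(rel((582.5,99.8,100)))"
python3 -m creep '[[[0,0,0,0,0,0.3,0],[0,0,0,0,0,0.3,0],[0,0,0,0,0,0.3,0],[0,0,0,0,0,0,0]]]'
python3 -c "
from st import *
print(rel((582.5,99.8,100)))
w=arm.camera('scene');cv2.imwrite('pics/s7.png',cv2.resize(w['pixels'][90:210,250:410,::-1],None,fx=4,fy=4,interpolation=2))"
```

```text
t: 11.45
eef_pos: [582.9, 100.8, 93.8]
ee_rot: [1.448, 2.786, 0.003]
wrist_force: [0.1, -0.6, -1.9]
finger_gap: 12.2
t 11.45 p [582.9 100.8  93.8] x [-0.574  0.819 -0.   ] z [ 0.002  0.001 -1.   ] q [ 0.47  0.78 -1.09  1.77  0.78  1.09  1.3 ] F [ 0.1 -0.6 -1.9] gap 12.2
level turn deg (tool): [ 0.15  0.02 -0.  ] x-angle 125.1
[-0.05 -0.09 -0.62]
t: 11.85
eef_pos: [583.0, 100.6, 84.0]
ee_rot: [1.449, 2.786, 0.003]
wrist_force: [-0.3, -0.8, -1.4]
finger_gap: 12.5
t 11.85 p [583.  100.6  84. ] x [-0.574  0.819 -0.   ] z [ 0.002  0.001 -1.   ] q [ 0.47  0.79 -1.08  1.77  0.79  1.08  1.29] F [-0.3 -0.8 -1.4] gap 12.5
level turn deg (tool): [ 0.15  0.03 -0.  ] x-angle 125.0
[-0.04 -0.08 -1.6 ]
```

View pics/s7.png

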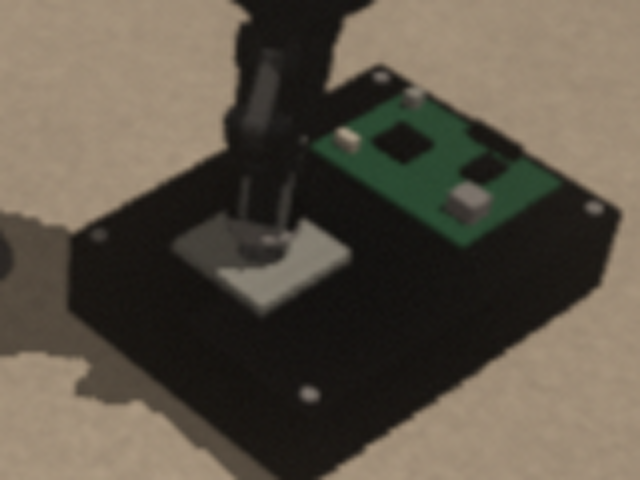

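The tip is about 9 mm into the hole with no contact force. I'll feel for the seat.

```bash
python3 -m creep '[[[0,0,0,-0.03,-0.05,0.3,0],[0,0,0,0,0,0.3,0],[0,0,0,0,0,0.1,0],[0,0,0,0,0,0.1,0]]]'
python3 -m creep '[[[0,0,0,0,0,0.1,0],[0,0,0,0,0,0.1,0]]]'
python3 -m creep '[[[0,0,0,0,0,0.1,0],[0,0,0,0,0,0.1,0]]]'
```

```text
t: 12.3
eef_pos: [583.0, 100.2, 75.8]
ee_rot: [1.449, 2.785, 0.004]
wrist_force: [-0.1, 0.4, -1.1]
finger_gap: 12.4
t: 12.5
eef_pos: [583.0, 100.2, 73.6]
ee_rot: [1.449, 2.785, 0.004]
wrist_force: [-0.4, -0.2, -1.7]
finger_gap: 12.0
t: 12.7
eef_pos: [583.3, 100.4, 72.5]
ee_rot: [1.448, 2.785, 0.004]
wrist_force: [-2.7, -2.4, 9.2]
finger_gap: 12.4
```

```bash
python3 -m creep '[[[0,0,0,0,-0.04,0.1,0],[0,0,0,0,0,0.1,0]]]'
python3 -m creep '[[[0,0,0,0,0,0.12,0],[0,0,0,0,0,0.12,0]]]'
```

```text
t: 12.9
eef_pos: [583.6, 100.6, 72.6]
ee_rot: [1.447, 2.783, 0.005]
wrist_force: [-2.2, -1.6, 8.4]
finger_gap: 12.7
t: 13.1
eef_pos: [584.2, 101.1, 72.5]
ee_rot: [1.446, 2.781, 0.006]
wrist_force: [-3.4, -0.9, 8.7]
finger_gap: 12.5
```

```bash
python3 -m creep '[[[0,0,0,0,-0.1,0.15,0],[0,0,0,0,-0.1,0.15,0]]]'
python3 -m creep '[[[0,0,0,0,-0.1,0.18,0],[0,0,0,0,-0.1,0.18,0]]]'
python3 st.py
```

```text
t: 13.3
eef_pos: [584.2, 101.1, 72.4]
ee_rot: [1.445, 2.778, 0.01]
wrist_force: [-1.3, -0.3, 9.7]
finger_gap: 12.2
t: 13.5
eef_pos: [584.2, 101.1, 72.2]
ee_rot: [1.443, 2.775, 0.013]
wrist_force: [-3.3, -0.8, 13.0]
finger_gap: 12.3
t 13.5 p [584.2 101.1  72.2] x [-0.574  0.819 -0.009] z [ 0.017  0.001 -1.   ] q [ 0.46  0.8  -1.07  1.79  0.82  1.05  1.27] F [-3.3 -0.8 13. ] gap 12.3
level turn deg (tool): [ 0.81  0.51 -0.  ] x-angle 125.1
```

```bash
python3 -m creep '[[[0.4,0.3,6,0,-0.05,0.2,0],[0.3,0.2,6,0,-0.05,0.21,0],[0,0,6,0,-0.05,0.22,0]]]'
python3 st.py
```

```text
t: 13.8
eef_pos: [585.3, 101.6, 71.7]
ee_rot: [1.876, 2.514, 0.01]
wrist_force: [-5.5, -1.8, 17.8]
finger_gap: 12.6
t 13.8 p [585.3 101.6  71.7] x [-0.285  0.959 -0.   ] z [ 0.008  0.002 -1.   ] q [ 0.43  0.77 -1.    1.78  0.76  1.02  0.99] F [-5.5 -1.8 17.8] gap 12.6
level turn deg (tool): [ 0.47  0.02 -0.  ] x-angle 106.5
```

```bash
python3 -m creep '[[[0.4,0,7,0.05,-0.2,0.19,0],[0.2,0,7,0,-0.2,0.19,0],[0,0,7,0,-0.2,0.19,0]]]'
python3 st.py
```

```text
t: 14.1
eef_pos: [584.3, 101.9, 72.2]
ee_rot: [2.318, 2.111, 0.011]
wrist_force: [-1.0, -1.7, 11.0]
finger_gap: 12.4
t 14.1 p [584.3 101.9  72.2] x [0.093 0.996 0.001] z [ 0.009 -0.    -1.   ] q [ 0.38  0.73 -0.92  1.79  0.7   0.98  0.65] F [-1.  -1.7 11. ] gap 12.4
level turn deg (tool): [ 0.53 -0.04  0.  ] x-angle 84.7
```

```bash
python3 -m creep '[[[0.3,0,5,0,-0.08,0.24,0],[0.2,0,5,0,-0.08,0.25,0]]]'
python3 -m creep '[[[0.2,0,5,0,-0.08,0.25,0],[0.2,0,5,0,-0.08,0.25,0]]]'
python3 st.py
```

```text
t: 14.3
eef_pos: [584.5, 101.7, 71.4]
ee_rot: [2.503, 1.891, 0.006]
wrist_force: [-3.9, -5.5, 19.2]
finger_gap: 12.5
t: 14.5
eef_pos: [584.6, 101.3, 71.0]
ee_rot: [2.665, 1.655, 0.002]
wrist_force: [-5.1, -5.1, 19.6]
finger_gap: 12.4
t 14.5 p [584.6 101.3  71. ] x [ 0.444  0.896 -0.001] z [ 0.004 -0.003 -1.   ] q [ 0.33  0.69 -0.84  1.79  0.63  0.95  0.34] F [-5.1 -5.1 19.6] gap 12.4
level turn deg (tool): [0.25 0.05 0.  ] x-angle 63.7
```

```bash
python3 -m creep '[[[0.2,0,6,-0.1,-0.05,0.23,0],[0.1,0,6,-0.1,-0.04,0.23,0]]]'
python3 -m creep '[[[0.1,0,6,-0.08,-0.02,0.23,0],[0.1,0,6,-0.08,0,0.23,0]]]'
python3 st.py
```

```text
t: 14.7
eef_pos: [584.7, 100.7, 71.1]
ee_rot: [2.83, 1.357, 0.006]
wrist_force: [-4.2, -2.0, 15.2]
finger_gap: 12.5
t: 14.9
eef_pos: [584.6, 100.2, 70.7]
ee_rot: [2.962, 1.041, 0.009]
wrist_force: [-5.2, -2.7, 15.8]
finger_gap: 12.4
t 14.9 p [584.6 100.2  70.7] x [0.78  0.626 0.005] z [ 0.006 -0.    -1.   ] q [ 0.27  0.66 -0.74  1.79  0.55  0.9  -0.04] F [-5.2 -2.7 15.8] gap 12.4
level turn deg (tool): [ 0.22 -0.27 -0.  ] x-angle 38.7
```

```bash
python3 -m creep '[[[0.1,-0.1,7,-0.1,-0.06,0.24,0],[0.1,-0.1,7,-0.1,-0.04,0.24,0]]]'
python3 -m creep '[[[0.1,-0.1,7,-0.1,-0.02,0.24,0],[0.1,-0.1,7,-0.1,0,0.24,0]]]'
python3 st.py
```

```text
t: 15.1
eef_pos: [584.3, 100.0, 70.4]
ee_rot: [3.07, 0.658, 0.01]
wrist_force: [-4.4, -2.6, 17.1]
finger_gap: 12.6
t: 15.3
eef_pos: [584.0, 99.7, 70.2]
ee_rot: [3.13, 0.264, 0.011]
wrist_force: [-4.7, -1.4, 16.5]
finger_gap: 12.4
t 15.3 p [584.   99.7  70.2] x [0.986 0.167 0.007] z [ 0.007  0.    -1.   ] q [ 0.2   0.62 -0.62  1.8   0.46  0.86 -0.47] F [-4.7 -1.4 16.5] gap 12.4
level turn deg (tool): [ 0.05 -0.4   0.  ] x-angle 9.6
```

```bash
python3 -m creep '[[[0,-0.3,7,-0.1,0,0.24,0],[0,-0.2,7,-0.1,0,0.24,0]]]'
python3 -m creep '[[[0,-0.1,7,-0.1,0.02,0.24,0],[0,-0.1,7,-0.1,0.04,0.24,0]]]'
python3 -m creep '[[[0,-0.1,7,-0.08,0.05,0.24,0],[0,-0.1,7,-0.08,0.06,0.24,0]]]'
python3 st.py
```

```text
t: 15.5
eef_pos: [583.6, 99.9, 69.9]
ee_rot: [3.137, -0.135, 0.005]
wrist_force: [-5.1, -1.7, 17.7]
finger_gap: 12.1
t: 15.7
eef_pos: [583.2, 100.0, 69.7]
ee_rot: [3.095, -0.532, 0.008]
wrist_force: [-5.2, -2.3, 17.3]
finger_gap: 12.1
t: 15.9
eef_pos: [582.9, 100.0, 69.4]
ee_rot: [-3.003, 0.92, -0.01]
wrist_force: [-4.5, -2.9, 17.1]
finger_gap: 12.7
t 15.9 p [582.9 100.   69.4] x [ 0.828 -0.56   0.006] z [ 0.006 -0.001 -1.   ] q [ 0.07  0.58 -0.43  1.81  0.32  0.82 -1.12] F [-4.5 -2.9 17.1] gap 12.7
level turn deg (tool): [-0.15 -0.34  0.  ] x-angle -34.1
```

```bash
python3 -m creep '[[[0,-0.3,7,-0.08,0.06,0.24,0],[0,-0.2,7,-0.07,0.07,0.24,0]]]'
python3 -m creep '[[[-0.1,-0.1,7,-0.06,0.08,0.24,0],[-0.1,-0.1,7,-0.05,0.08,0.24,0]]]'
python3 -m creep '[[[-0.1,-0.1,7,-0.03,0.08,0.24,0],[-0.1,-0.1,7,-0.02,0.08,0.24,0]]]'
python3 st.py
```

```text
t: 16.1
eef_pos: [582.6, 100.2, 69.1]
ee_rot: [-2.858, 1.291, -0.005]
wrist_force: [-4.6, -2.9, 16.8]
finger_gap: 12.7
t: 16.3
eef_pos: [582.4, 100.5, 68.9]
ee_rot: [-2.671, 1.642, -0.003]
wrist_force: [-5.3, -1.8, 17.0]
finger_gap: 12.4
t: 16.5
eef_pos: [582.3, 100.9, 68.6]
ee_rot: [-2.44, 1.965, 0.0]
wrist_force: [-5.0, -1.8, 17.3]
finger_gap: 12.4
t 16.5 p [582.3 100.9  68.6] x [ 0.213 -0.977 -0.005] z [ 0.005  0.007 -1.   ] q [-0.07  0.55 -0.25  1.82  0.18  0.78 -1.76] F [-5.  -1.8 17.3] gap 12.4
level turn deg (tool): [-0.37  0.3  -0.  ] x-angle -77.7
```

```bash
python3 -m creep '[[[-0.2,0.2,7,0,0.06,0.24,0],[-0.1,0.1,7,0,0.06,0.24,0]]]'
python3 -m creep '[[[-0.1,0.1,7,0.02,0.06,0.24,0],[-0.1,0.1,7,0.02,0.06,0.24,0]]]'
python3 -m creep '[[[0,0.1,7,0.04,0.06,0.24,0],[0,0.1,7,0.04,0.06,0.24,0]]]'
python3 st.py; python3 -c "
from st import *
print(o['torque'])
w=arm.camera('wrist');cv2.imwrite('pics/w8.png',cv2.resize(w['pixels'][130:310,170:350,::-1],None,fx=3,fy=3,interpolation=0))"
```

```text
t: 16.7
eef_pos: [582.3, 101.3, 68.4]
ee_rot: [-2.175, 2.262, -0.004]
wrist_force: [-6.4, -2.2, 19.2]
finger_gap: 13.0
t: 16.9
eef_pos: [582.3, 101.8, 68.4]
ee_rot: [-1.873, 2.519, -0.006]
wrist_force: [-5.5, -1.8, 19.1]
finger_gap: 12.5
t: 17.1
eef_pos: [582.4, 102.2, 68.5]
ee_rot: [-1.538, 2.734, -0.011]
wrist_force: [-4.3, -1.9, 17.8]
finger_gap: 12.3
t 17.1 p [582.4 102.2  68.5] x [-0.519 -0.855 -0.   ] z [ 0.007 -0.004 -1.   ] q [-0.22  0.53 -0.05  1.83  0.04  0.77 -2.41] F [-4.3 -1.9 17.8] gap 12.3
level turn deg (tool): [-0.48  0.02 -0.  ] x-angle -121.3
t 17.1 p [582.4 102.2  68.5] x [-0.519 -0.855 -0.   ] z [ 0.007 -0.004 -1.   ] q [-0.22  0.53 -0.05  1.83  0.04  0.77 -2.41] F [-4.3 -1.9 17.8] gap 12.3
level turn deg (tool): [-0.48  0.02 -0.  ] x-angle -121.3
[-0.47889073  1.24974758  0.07625815]
```

View pics/w8.png

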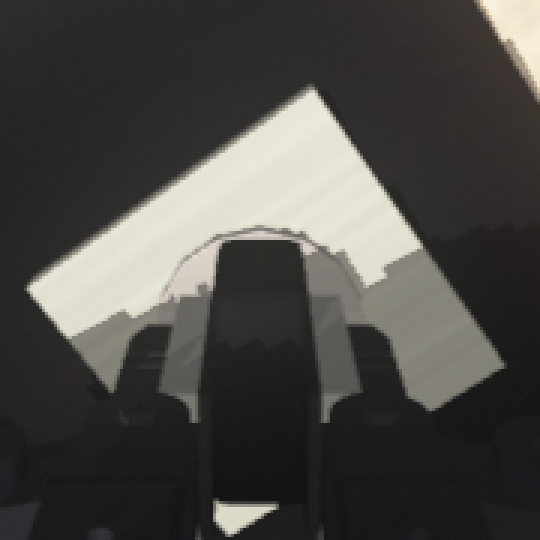

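Descent stopped at z = 68.4 while I kept turning about 0.5 rad, so the flange is home. Unloading, then letting go.

```bash
python3 -m creep '[[[0,0,0,0,0,0.05,0],[0,0,0,0,0,0,0],[0,0,0,0,0,0,0]]]'
python3 -m creep '[[[0,0,0,0,0,0,40],[0,0,0,0,0,0,40],[0,0,0,0,0,0,40],[0,0,0,0,0,0,40],[0,0,0,0,0,0,40]]]'
python3 st.py; python3 -c "
from st import *
w=arm.camera('wrist');cv2.imwrite('pics/w9.png',cv2.resize(w['pixels'][130:310,170:350,::-1],None,fx=3,fy=3,interpolation=0))"
```

```text
t: 17.45
eef_pos: [582.0, 102.4, 69.9]
ee_rot: [-1.527, 2.74, -0.013]
wrist_force: [0.2, -0.9, -0.6]
finger_gap: 12.2
t: 17.95
eef_pos: [582.5, 103.6, 69.4]
ee_rot: [-1.528, 2.737, -0.011]
wrist_force: [-0.5, -0.3, -0.4]
finger_gap: 34.3
t 17.95 p [582.5 103.6  69.4] x [-0.525 -0.851 -0.002] z [ 0.009 -0.003 -1.   ] q [-0.23  0.53 -0.05  1.83  0.04  0.77 -2.42] F [-0.5 -0.3 -0.4] gap 34.3
level turn deg (tool): [-0.53  0.12  0.  ] x-angle -121.6
t 17.95 p [582.5 103.6  69.4] x [-0.525 -0.851 -0.002] z [ 0.009 -0.003 -1.   ] q [-0.23  0.53 -0.05  1.83  0.04  0.77 -2.42] F [-0.5 -0.3 -0.4] gap 34.3
level turn deg (tool): [-0.53  0.12  0.  ] x-angle -121.6
```

View pics/w9.png

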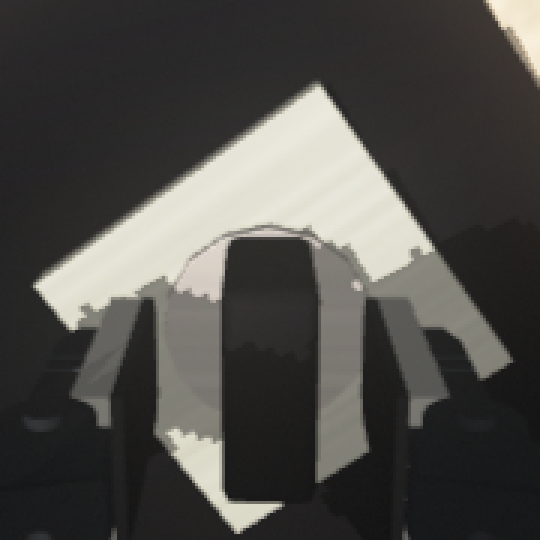

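The jaws are clear on both sides of the handle (edges at 157 and 365, handle 222–318). Retreating upward.

```bash
python3 -m creep '[[[0,0,0,-0.05,0,-0.8,60],[0,0,0,0,0,-2,60],[0,0,0,0,0,-3,60],[0,0,0,0,0,-3,60],[0,0,0,0,0,-3,60],[0,0,0,0,2,-2,60],[0,0,0,0,3,0,60],[0,0,0,0,3,0,60],[0,0,0,0,2,0,60],[0,0,0,0,0,0,60],[0,0,0,0,0,0,60]]]'
python3 -c "
from st import *
w=arm.camera('wrist');cv2.imwrite('pics/w10.png',w['pixels'][:,:,::-1])
w=arm.camera('scene');cv2.imwrite('pics/s10.png',w['pixels'][:,:,::-1])
cv2.imwrite('pics/s10c.png',cv2.resize(w['pixels'][90:210,250:410,::-1],None,fx=4,fy=4,interpolation=2))"
```

```text
t: 19.1
eef_pos: [494.9, 158.5, 218.8]
ee_rot: [-1.523, 2.733, -0.013]
wrist_force: [0.2, -0.6, 0.2]
finger_gap: 51.2
t 19.1 p [494.9 158.5 218.8] x [-0.526 -0.851 -0.007] z [ 0.015 -0.001 -1.   ] q [-0.33  0.24 -0.09  1.87  0.03  1.02 -2.56] F [ 0.2 -0.6  0.2] gap 51.2
level turn deg (tool): [-0.76  0.4   0.  ] x-angle -121.7
```

View pics/w10.png

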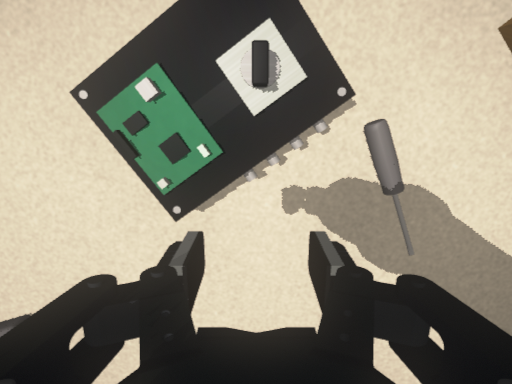

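View pics/s10c.png

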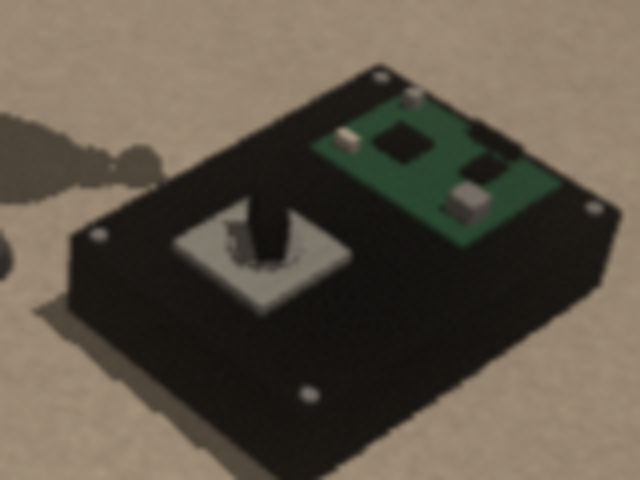

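View pics/s10.png

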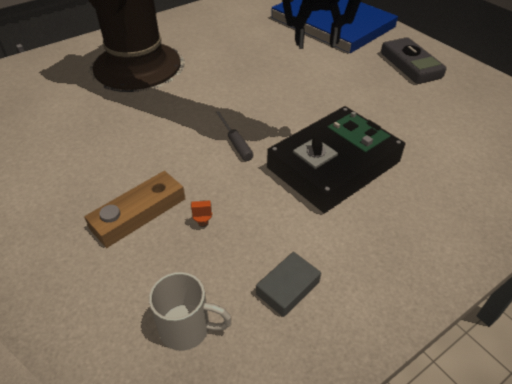

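Wrist (260,63) and scene (316,148) show the screw upright on the pad. The block's hole is empty, and the stud, mug, module, screwdriver and orange piece have not moved. One check on height by triangulation.

Run:
```python
from st import *
w=arm.camera("wrist");s=arm.camera("scene");t=arm.camera("top")
out=[]
for n,c,b,th in(("w",w,(245,32,275,92),50),("s",s,(305,136,325,158),45),("t",t,(166,174,190,202),50)):
    g=c["pixels"].max(2).astype(int);ce,k,f=blob(g<th,b);x,y,ww,h=cv2.boundingRect(f);print(n,ce,k,(x,y,ww,h));out.append(ray(c,*ce))
print("all",tri(out));print("ws",tri(out[:2]));print("ts",tri(out[1:]))
cv2.imwrite('pics/t11.png',cv2.resize(t["pixels"][130:250,80:240,::-1],None,fx=4,fy=4,interpolation=2))
```

```text
t 19.2 p [495.3 158.1 218.4] x [-0.527 -0.85  -0.007] z [ 0.015 -0.001 -1.   ] q [-0.33  0.24 -0.09  1.87  0.03  1.02 -2.56] F [ 0.5 -0.1 -0.3] gap 51.0
level turn deg (tool): [-0.75  0.38 -0.  ] x-angle -121.8
w [260.     84.625] 48 (253, 83, 14, 4)
s [315.86086957 143.16086957] 230 (305, 136, 20, 20)
t [173.69642857 186.48809524] 168 (166, 177, 16, 20)
all (array([576.09447263, 104.69445725,  74.22908625]), [np.float64(7.719209944095371), np.float64(0.39931677742857663), np.float64(7.922208555651686)])
ws (array([570.44841744, 109.03873735,  68.64173726]), [np.float64(0.6948197072407757), np.float64(0.6948197072406748)])
ts (array([581.49323435,  99.13689659,  81.09108156]), [np.float64(0.3738754620493038), np.float64(0.37387546204924127)])
```

View pics/t11.png

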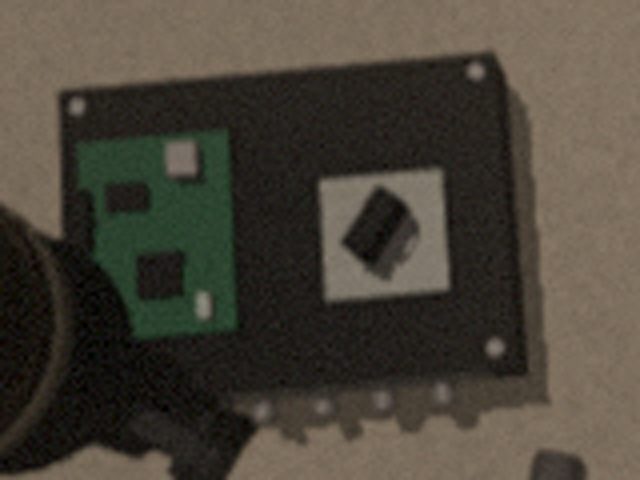

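The wrist mask missed the handle and the scene mask merged with the black case, so I'll redo it with wrist and top.

Run:
```python
from st import *
w=arm.camera("wrist");t=arm.camera("top");out=[]
for n,c,b,th in(("w",w,(247,36,274,88),75),("t",t,(164,174,187,199),45)):
    g=c["pixels"].max(2).astype(int);ce,k,f=blob(g<th,b);print(n,ce,k,cv2.boundingRect(f));out.append(ray(c,*ce))
print(tri(out))
c=w["pixels"];cv2.imwrite('pics/w12.png',cv2.resize(c[15:120,200:320,::-1],None,fx=5,fy=5,interpolation=0))
```

```text
t 19.35 p [495.2 157.8 217.8] x [-0.527 -0.85  -0.006] z [ 0.014 -0.002 -1.   ] q [-0.33  0.24 -0.09  1.87  0.03  1.02 -2.56] F [ 0.6 -0.5  0.3] gap 51.4
level turn deg (tool): [-0.71  0.33 -0.  ] x-angle -121.8
w [258.97894737  63.63552632] 760 (251, 41, 17, 47)
t [173.59748428 186.44025157] 159 (166, 178, 16, 18)
(array([583.42313735, 100.48069369,  76.24281701]), [np.float64(0.6870790264097553), np.float64(0.6870790264097782)])
```

View pics/w12.png

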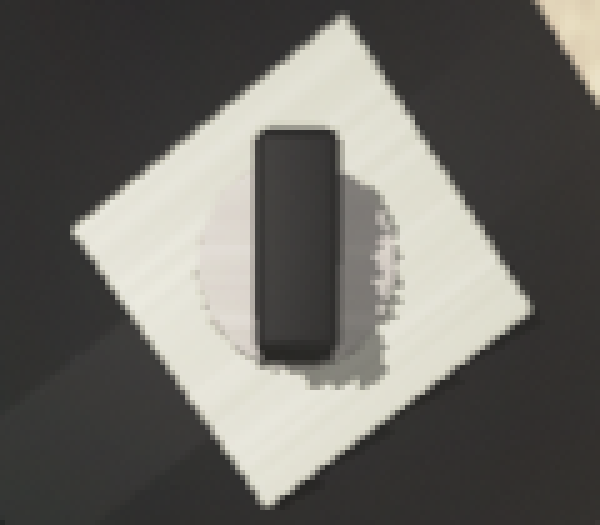

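The handle's middle triangulates to (583, 100, 76), against an expected (582, 100, 78), which is within calibration. The flange looks flush. The flange also kept the same place in the gripper view before and after driving, so the grip did not slip. Handing in.

```bash
python3 -c "
from plant import arm
print(arm.sign_off())"
```

```text
the job is handed in; nothing more can be done
None
```

The T-handled screw is in the pad's hole, driven down until it stopped sinking, and released; I handed the job in at about 19.4 s. I took it from the block, stood it loosely in the hole (contact at TCP z of about 72.5 mm), then pressed and turned it clockwise about 4.3 rad in one grip.

**Force:** the wrist reading while turning was mostly 15 to 20 N. Adding the screw's weight, contact was about 17 to 22 N, so it went slightly above the asked 16 to 20 N at times. It dipped once to about 13 N early on. I saw nothing near 30 N, but I only read the force every 2 or 3 rows.

**Home:** the TCP stopped sinking at 68.4 mm through the last 0.5 rad or so of turning. Unloaded and released, it read 69.4 mm, which puts the flange about 0.1 mm above the pad's nominal 62 mm.

**Last checks:**
- The close view shows the screw upright with its flange flush on the pad and no visible gap.
- Wrist and top views put the handle's middle at (583, 100, 76) mm, against an expected (582, 100, 78), which is within the calibration.
- An earlier triangulation disagreed because its wrist mask missed the handle and its scene mask merged with the black case. I discarded it and redid the measurement.
- The stud, screwdriver, mug, module and orange look-alike all looked unmoved by eye; I did not measure them.

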